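# Unlock and take out a ventilator's battery pack

## Task

Take the battery pack out of the ventilator: lower the red T-handled service key into the lock on its deck, press lightly and turn the key gently to and fro until you feel it drop into the hidden drive, then turn anticlockwise until the pack springs up. Hang the key back on its fork rest, bit down, and set the pack down gently, upright, in the blue tray. Leave everything else where it is.

Things in the scene. Friction and masses are not known exactly. Their poses are not given: they have to be found in the camera images.
- ventilator: Portable ventilator, fixed: body 200 (its x) x 260 (its y) mm, flat deck 112 mm above the bench, a lower console sticking out 25 mm at the -x side. Origin: centre of its underside; x points away from the console, y to the battery side, z up. On the deck: the lock's collar (x 0, y -9 mm) and the pack in its 104 x 64 mm bay (centre x 0, y +55 mm).
- lock_mouth (a point): Centre of the top of the lock's steel collar, 12 mm above the deck; axes as the ventilator's. Collar 48 mm across outside, bore 32 mm across, masked by a dark split dust seal that the key passes without resistance. The lock turns about the vertical through this point. The key can be pulled straight up at any angle.
- lock_face (a point): Face of the unpressed drive on the lock's axis, 18 mm below the collar's top. The drive is 22 mm across with one slot right across it, 10 mm wide, 16 mm deep. The slot cannot be seen: it lies within 23 degrees (0.4 rad) either side of the ventilator's x axis. A bit that does not match it pushes the drive down on a spring: 2.3 N, plus 0.45 N per mm, solid at 8 mm.
- lock_floor (a point): Bottom of the drive's slot on the lock's axis, 16 mm below the drive's face. When the bit's width lies along the slot (within 0.15 to 0.2 rad) the drive springs up round it, the push falls to nearly nothing, and the bit can go down almost to here.
- lock_cam (a point): Under the deck on the lock's axis: the hidden cam that the slot turns once the bit is in it (0.1 to 0.3 N m; 0.25 rad lost motion). Anticlockwise from above it frees the pack when the slot stands about 0.95 rad from the ventilator's x axis, and stops at 1.2 rad; clockwise it stops at -0.5 rad. It stays where it is left. Axes fixed, as the ventilator's.
- key: The service key. Origin: centre of the lower end of its bit; z runs up the stem to the handle. Steel bit 20 mm wide (key x) x 5 mm thick (key y) x 22 mm high, the same after a half turn; round stem 10 mm across; red handle bar above. 102 mm overall, 80 to 110 g. It starts hanging upright on the rest with the bit's end 14 mm above the bench.
- key_grip (a point): Centre of the key's red handle bar, 90 mm above the bit's end; axes as the key's. The bar is 84 mm long (key x), 14 mm wide (key y), 24 mm high: pinch it across its 14 mm, in the middle.
- rest: Grey fork rest, fixed. Origin: centre of the underside of its 90 x 80 mm foot. Two upright plates, 6 mm thick, 56 mm deep (its y), at x = -27 and +27 mm; the key's bar lies across both, along the rest's x, and the stem hangs between them. Plate tops 92 mm above the bench, with 10 mm high end lips that leave a 36 mm wide saddle in y.
- rest_saddle (a point): Point midway between the fork's two saddles, 92 mm above the bench, where the middle of the underside of the key's bar rests (12 mm below the bar's centre). Axes as the rest's.
- pack: The battery pack to take out: dark, 100 (its x) x 60 (its y) x 70 mm block with an orange handle, 102 mm high in all, 0.35 to 0.55 kg. Origin: centre of its underside. It starts in the bay, top flush with the deck; when the lock opens a spring pushes it up 14 mm and it stays there, free. Lift it straight up 75 mm more to clear the bay (2 mm clearance all round).
- pack_grip (a point): Centre of the pack's orange handle bar: 79 mm long (pack x), 14 mm wide (pack y), 12 mm high, 96 mm above the pack's underside, with 20 mm clear under the bar, between two end posts.
- tray: Blue open tray, fixed, 170 (its x) x 120 (its y) x 28 mm outside, walls 5 mm. Origin: centre of its underside.
- tray_in (a point): Centre of the tray's inner floor, 5 mm above the bench; axes as the tray's.
- spare_grip (a point): Not to be disturbed: a grey spare battery pack of the same size standing on the bench beyond the tray; this point is the centre of its handle bar, 96 mm up.
- filter_mid (a point): Not to be disturbed: white round breathing filter, 62 mm across and 62 mm high, standing beyond the key rest; point at half height.
- mask_mid (a point): Not to be disturbed: breathing mask with blue cushion, 92 mm across and 72 mm high, in front of the ventilator; point 30 mm up.
- cassette_mid (a point): Not to be disturbed: white filter cassette, 70 x 50 x 10 mm, lying on the ventilator's deck on the lock's side; point at its centre.
- driver_mid (a point): Not to be disturbed: screwdriver 170 mm long lying on the bench at one side; point near its middle.
- meter_mid (a point): Not to be disturbed: yellow multimeter, 80 x 150 x 42 mm, lying on the bench at one side; point at its centre.
- jar_mid (a point): Not to be disturbed: jar with blue cap, 60 mm across and 85 mm high, at one side; point at half height.
There are look-alikes about, which are no part of the job. What is shaped like the key but black, white or yellow is not meant.

How it is judged:
By the outcome, as a careful person would: the job done as asked, in the order asked, and still so for the second after the job is handed in, with the robot touching nothing.
It also fails if it takes over 72 s, if anything falls off the work surface, if the arm or the gripper's body presses on something with over 40 N, if the wrist force passes 120 N, or if a joint passes its speed limit or range.

## Robot

A 6-joint arm with a two-finger parallel gripper is mounted at the origin on the work surface. World frame = base frame: x ahead of the robot, y to its left, z up, the work surface at z = 0. Lengths are in m, angles in rad, forces in N, time in s.
With the tool pointing down it reaches from about 0.35 to 0.775 m from the base axis. Payload 7.3 kg.
Tool frame: the origin (TCP) lies on the front face of the gripper's body, between the roots of the fingers; the fingertips stand ctrl.nose_length ahead of it and the grasp point (between the pads) lies 47 mm ahead of it (ctrl.nose_length is the distance from the TCP to the fingertips, in m); z points along the fingers, y is the direction in which the jaws open and shut (so a half turn about z gives the same grasp; the last joint's range is limited). The gripper opens to 92 mm and grips with 3 to 60 N. Pads are 19 mm wide; open, the fingers measure 130 mm over their backs; the gripper's body (75 mm by 190 mm) begins 47 mm behind the grasp point.
Start: joints at [1.026, 0.342, 1.524, -0, 1.275, -0.146], TCP at [0.204, 0.484, 0.292] pointing down, gripper open.
Joint ranges: [-2.53, 2.53], [-0.77, 2.02], [0.04, 2.7], [-1, 4.14], [0.28, 2.66], [-3.11, 3.11]. Speed limits (rad/s): [2.57, 2.57, 3.14, 3.14, 3.14, 3.14].

## Interface

Orientations are given as a rotation vector (axis times angle).
In Python, from plant import ctrl gives the robot as it stands. The module is installed in compiled form; this text tells all that it offers.
- The arm moves only by the shell command python3 -m jog 'ROWS' [OPENING] [FORCE]. ROWS is JSON, a list that holds one entry, the list of rows, each a list of 4 numbers: the shift along the tool's x, y, z normalised to -1 to 1, where 1 is 15 cm, then the turn about the tool's z normalised to -1 to 1, where 1 is 90 degrees. A call has 1 to 10 rows; each row is the pose to reach, as a shift and turn from the pose commanded when the call began, along the tool's axes at that moment; what a row does not reach only later rows make up. A row lasts 1/8 s, in which the tool goes at most 62.5 mm and 10.7 degrees, less where a joint would pass 70% of its speed; a pose out of reach is approached as far as the arm can. A call with a number of a shift or a turn outside -1 to 1 is refused whole. A call with a gripper value outside its range is refused whole. OPENING is the opening, from 0 (shut) to 1 (fully open), set as the call begins (- or left out, the last holds). The fingers move at their own pace and stop on an object; FORCE is the grip in N (left out, the last holds). Time passes only in rows, so rows that repeat a pose let the fingers close. It gives the time, the measured TCP pose, the force and the opening at its end, in the units of the state.
- ctrl.observe(): the state, without advancing time (a new reading comes with each control period).
- ctrl.capture(name): name is "scene" or "top"; returns the picture (420x560x3 uint8, red, green, blue); there is no depth.
- ctrl.calibration(name): a dict with "vertical_fov" (degrees; the focal length in pixels is half the picture's height over the tangent of half this angle, whatever the lens; pixels are square), "cx", "cy" (the principal point, pixels), "rvec" (rotation vector, rad) and "tvec" (3), from world to camera coordinates, as OpenCV has them. Camera axes: x right, y down, z forward; pixel columns grow to the right and rows downward; lengths in m; the calibration is good to about 2 mm. A picture is of the moment at which its call begins. calibration takes no time and is no camera call.
- ctrl.job_done(): hands the job in, once; it reports no verdict.
Trained networks look in the newest picture that a camera, given by its name, has taken for a name from the list of things; names that differ only in an ending like _2 or _b are one class to them, and where a whole thing is asked for, a point or a joint stands for the part that bears it (a point fixed in the world has none). Each returns a list of dicts, best first, with "confidence" (0 to 1); they miss things now and then, are a little off and sometimes report something else, mostly with a low value. They report only what shows in the picture. A call takes as long as a camera call. They do not tell look-alikes from the thing itself.
- ctrl.recognise(thing, camera): "at" ([x, y, z] in m, in world coordinates, good to about 4 mm: the middle of the surface that is visible of it).
- ctrl.outline_of(thing, camera): "pixels" (420x560 bool, what is visible of it).
The state is a dict: "time": time; "q": joint angles; "qvel": joint speeds; "joint_torque": joint torques, N m; "tool_pos": TCP position; "ee_rot": TCP orientation; "ft_force": force on the tool from outside, world axes, zero at the start; "ft_torque": the same for the moment, N m; "gripper_width": finger opening in m.
Only numpy, scipy, OpenCV 4.12 (cv2) and the standard library are available. Lean on these libraries where they do the work, as an engineer would, in place of code of your own. Each camera call takes 0.05 s, during which the arm holds its last target.

## Working session

There is one attempt and no reset: what is moved stays moved. The work goes in short steps, Python scripts to look and compute and a shell command to move; the robot and the scene stay as the last step left them, time stands still between calls to the robot, and variables do not carry over. Pictures are saved under pics/ and viewed, and the job is handed in when it is done.

```bash
ls; mkdir -p pics; python3 - <<'E'
from plant import ctrl
import cv2
s=ctrl.observe(); print(s['time'],s['tool_pos'],s['ee_rot'],s['ft_force'],s['gripper_width'],ctrl.nose_length)
for n in('scene','top'):
    im=ctrl.capture(n); cv2.imwrite(f'pics/a_{n}.png',cv2.cvtColor(im,cv2.COLOR_RGB2BGR)); print(ctrl.calibration(n))
for t in ['key','key_grip','rest','rest_saddle','ventilator','lock_mouth','pack','pack_grip','tray','tray_in','spare_grip','filter_mid','mask_mid','cassette_mid']:
    for n in('scene','top'):
        print(t,n,[(d['at'].round(4).tolist() if hasattr(d['at'],'round') else d['at'],round(d['confidence'],2)) for d in ctrl.recognise(t,n)])
print(ctrl.observe()['time'])
E
```

```text
pics
0.0 [0.20367526 0.48353686 0.29153438] [-6.22149285e-01 -3.07884806e+00  2.32915714e-03] [0.40036479 0.34196889 0.72084506] 0.09158870344598875 0.0655
{'vertical_fov': 50.909307016607784, 'cx': 274.7561384776328, 'cy': 212.32660580850725, 'rvec': array([ 0.80893082,  2.40943652, -1.28937188]), 'tvec': array([ 0.4382748 , -0.09047609,  1.82259727])}
{'vertical_fov': 54.03168219398919, 'cx': 281.09422237463, 'cy': 209.06293803679193, 'rvec': array([ 2.15604933, -2.22296953,  0.00959528]), 'tvec': array([0.0377793 , 0.51098138, 1.25181018])}
key scene [([0.6865, 0.3334, 0.0893], 0.72), ([0.4796, 0.3336, 0.1044], 0.6), ([0.3546, 0.3657, 0.0899], 0.6), ([0.3921, 0.2233, 0.0982], 0.59), ([0.6703, 0.0676, 0.102], 0.43)]
key top [([0.3448, 0.3578, 0.1014], 0.66), ([0.3813, 0.2161, 0.1005], 0.65), ([0.4722, 0.3264, 0.1164], 0.52), ([0.6782, 0.3273, 0.1005], 0.51), ([0.6105, -0.3296, 0.073], 0.28)]
key_grip scene [([0.3528, 0.3603, 0.0887], 0.84), ([0.6886, 0.3348, 0.0883], 0.72), ([0.48, 0.335, 0.1033], 0.54), ([0.3913, 0.2275, 0.1011], 0.5)]
key_grip top [([0.6807, 0.3222, 0.1022], 0.79
[... 895 characters left out ...]
ene [([0.4598, -0.3299, 0.0078], 0.92)]
tray top [([0.4651, -0.322, 0.0065], 0.77)]
tray_in scene [([0.4622, -0.3258, 0.0059], 0.83)]
tray_in top [([0.4639, -0.3229, 0.0054], 0.69)]
spare_grip scene [([0.6288, -0.306, 0.0579], 0.88), ([0.4246, -0.5186, 0.0494], 0.54), ([0.4603, -0.3285, 0.0059], 0.51)]
spare_grip top [([0.6082, -0.3285, 0.0709], 0.61), ([0.6145, 0.0018, 0.1089], 0.37)]
filter_mid scene [([0.5858, 0.3068, 0.0385], 0.89)]
filter_mid top [([0.5742, 0.2912, 0.0383], 0.53)]
mask_mid scene [([0.3925, -0.0521, 0.025], 0.85)]
mask_mid top [([0.3779, -0.0653, 0.0288], 0.75)]
cassette_mid scene [([0.6844, -0.0707, 0.1171], 0.81)]
cassette_mid top [([0.6824, -0.0764, 0.1207], 0.6)]
1.5
```

View pics/a_scene.png

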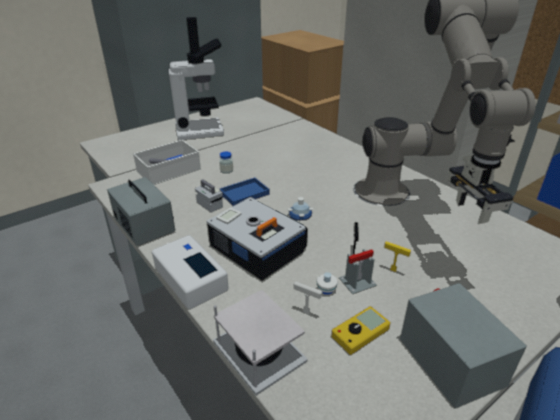

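View pics/a_top.png

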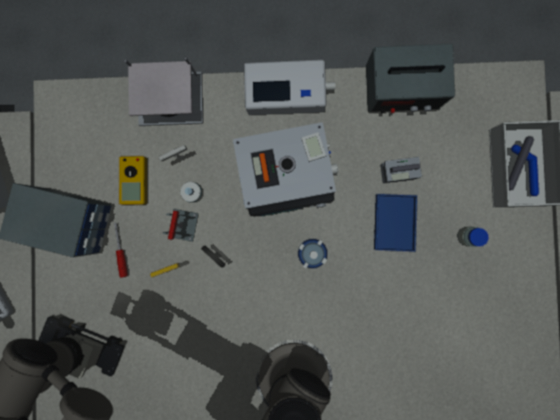

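The scene view shows the red key on its rest at (360,265), the ventilator at (258,237) and the tray at (245,190). In the top view the red key is at (173,224), the lock at (287,164), the orange handle at (264,167) and the tray at (396,222). I'll zoom in for accurate measurement.

```bash
python3 - <<'E'
import cv2,numpy as np
t=cv2.imread('pics/a_top.png');s=cv2.imread('pics/a_scene.png')
a=cv2.resize(t[110:220,225:345],None,fx=5,fy=5,interpolation=cv2.INTER_CUBIC)
cv2.imwrite('pics/z1.png',a)
b=cv2.resize(t[190:255,150:220],None,fx=8,fy=8,interpolation=cv2.INTER_CUBIC); cv2.imwrite('pics/z2.png',b)
c=cv2.resize(s[195:275,200:315],None,fx=6,fy=6,interpolation=cv2.INTER_CUBIC); cv2.imwrite('pics/z3.png',c)
d=cv2.resize(s[215:300,310:420],None,fx=6,fy=6,interpolation=cv2.INTER_CUBIC); cv2.imwrite('pics/z4.png',d)
E
```

```text
(no output)
```

View pics/z1.png

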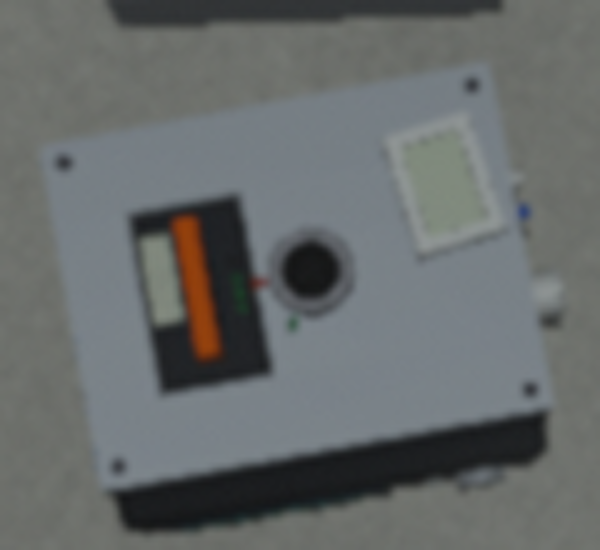

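View pics/z2.png

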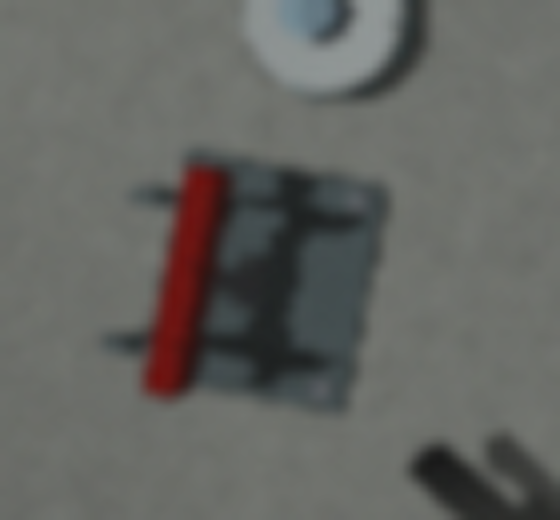

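View pics/z3.png

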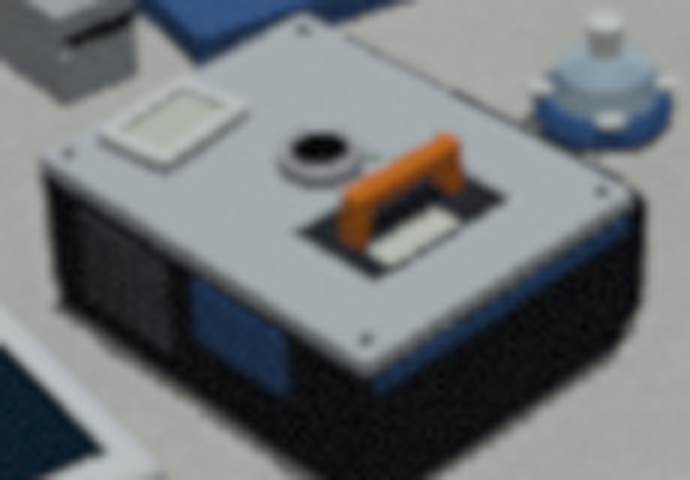

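View pics/z4.png

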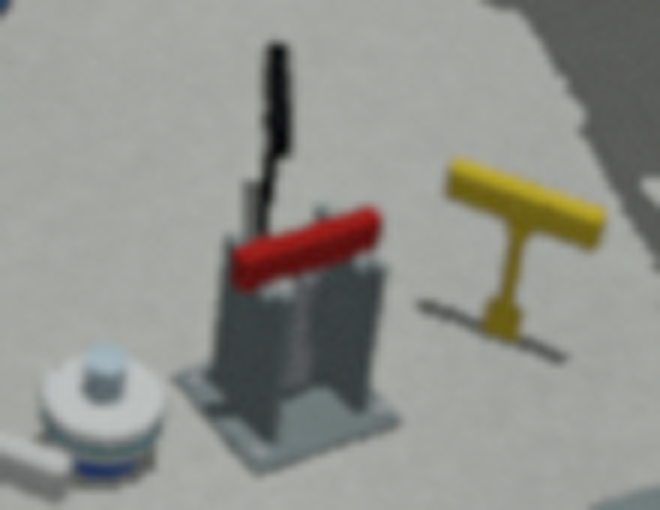

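```bash
cat > h.py <<'E'
import cv2,numpy as np
from scipy.optimize import least_squares
from plant import ctrl
def cam(n):
    c=ctrl.calibration(n); f=210/np.tan(np.radians(c['vertical_fov']/2))
    return np.array([[f,0,c['cx']],[0,f,c['cy']],[0,0,1]]),c['rvec'],c['tvec']
C={n:cam(n) for n in('top','scene')}
def proj(P,n):
    K,r,t=C[n]; return cv2.projectPoints(np.asarray(P,float).reshape(-1,3),r,t,K,None)[0].reshape(-1,2)
def w(p,L):
    x,y,a=p; c,s=np.cos(a),np.sin(a); L=np.asarray(L,float).reshape(-1,3)
    return np.c_[x+c*L[:,0]-s*L[:,1],y+s*L[:,0]+c*L[:,1],L[:,2]]
def box(lx,ly,z0,z1,cx=0,cy=0):
    return [[cx+i*lx/2,cy+j*ly/2,z] for i in(-1,1) for j in(-1,1) for z in(z0,z1)]
def mom(mask):
    m=cv2.moments(mask.astype(np.uint8),True); return momd(m)
def momd(m):
    c=np.array([m['m10'],m['m01']])/m['m00']; S=np.array([m['mu20'],m['mu11'],m['mu02']])/m['m00']
    return c,S
def hullmom(px):
    h=cv2.convexHull(px.astype(np.float32)); return momd(cv2.moments(h))
def axis(S):
    return .5*np.arctan2(2*S[1],S[0]-S[2])
def fitbox(masks,L,p0,wz=False):
    # fit x,y,yaw(,dz)
    M={n:mom(m) for n,m in masks.items()}
    def f(p):
        r=[]
        for n,(c,S) in M.items():
            P=w(p[:3],L); 
            if wz: P[:,2]+=p[3]
            c2,S2=hullmom(proj(P,n)); r+=list(c2-c)
            d=axis(S2)-axis(S); d=(d+np.pi/2)%np.pi-np.pi/2; r.append(d*15)
        return r
    o=least_squares(f,list(p0)+([0] if wz else []),x_scale=[.01,.01,.1]+([.01] if wz else []),diff_step=1e-4)
    return o.x,np.round(o.fun,2)
def hsv(im,h0,h1,s0,v0=60):
    H=cv2.cvtColor(im,cv2.COLOR_BGR2HSV); h=H[...,0].astype(int)
    ok=((h>=h0)&(h<=h1)) if h0<=h1 else ((h>=h0)|(h<=h1))
    return ok&(H[...,1]>=s0)&(H[...,2]>=v0)
def region(m,x0,y0,x1,y1):
    o=np.zeros_like(m); o[y0:y1,x0:x1]=m[y0:y1,x0:x1]; return o
def og(pts,sc,ox,oy): return (np.array(pts,float)+.5)/sc-.5+[ox,oy]
E
python3 - <<'E'
from h import *
t=cv2.imread('pics/a_top.png');s=cv2.imread('pics/a_scene.png')
D=[[.1,.13,.112],[.1,-.13,.112],[-.1,-.13,.112],[-.1,.13,.112]]
ob={'top':og([(40,148),(490,65),(550,408),(100,490)],5,225,110),'scene':og([(370,370),(40,165),(305,12),(640,195)],6,200,195)}
for use in(['top'],['scene'],['top','scene']):
    f=lambda p:np.concatenate([(proj(w(p,D),n)-ob[n]).ravel() for n in use])
    o=least_squares(f,[.62,.01,.17]); print(use,o.x,np.round(o.fun,1)); 
    print(' lock',w(o.x,[[0,-.009,.124]]),'packgrip',w(o.x,[[0,.055,.138]]))
# collar
ct=og([(312,272)],5,225,110)[0];cs=og([(320,152)],6,200,195)[0]
for n,c in(('top',ct),('scene',cs)):
    o=least_squares(lambda p:(proj([p[0],p[1],.124],n)[0]-c),[.6,0]);print('collar',n,o.x)
mt=region(hsv(t,170,8,150,50),150,190,220,255);ms=region(hsv(s,170,8,150,50),310,215,420,300)
print(mt.sum(),ms.sum())
for z in(False,True): print('key',fitbox({'top':mt,'scene':ms},box(.084,.014,.092,.116),[.48,.33,0.1],z))
mt=region(hsv(t,5,20,150,50),225,110,345,220);ms=region(hsv(s,5,20,150,50),200,195,315,275)
print(mt.sum(),ms.sum())
print('packtop',fitbox({'top':mt},box(.079,.014,.132,.144),[.62,.06,0.17]))
# tray
for n,im in(('top',t),('scene',s)):
    m=ctrl.outline_of('tray',n)[0]['pixels'] if ctrl.capture(n) is not None else 0
    x=mom(m); print(n,m.sum(),x[0]); 
    if n=='top': mtt=m
    else: mss=m
print('tray',fitbox({'top':mtt},box(.17,.12,0,.028),[.465,-.325,1.57]),fitbox({'top':mtt,'scene':mss},box(.17,.12,0,.028),[.465,-.325,1.57]))
for n in('spare_grip','mask_mid','filter_mid'):print(n)
print(ctrl.observe()['time'])
E
```

```text
['top'] [0.63229076 0.00896593 0.14597268] [-0.3 -0.5 -0.1 -0.4  0.7  0.5 -0.3  0.4]
 lock [[6.33599858e-01 6.16491726e-05 1.24000000e-01]] packgrip [[0.62429075 0.063381   0.138     ]]
['scene'] [0.63557976 0.01403892 0.1588667 ] [ 0.4 -0.3 -0.  -0.8  0.   1.3 -0.4  0.1]
 lock [[0.63700355 0.00515225 0.124     ]] packgrip [[0.6268788  0.06834631 0.138     ]]
['top', 'scene'] [0.63294464 0.01005156 0.15038937] [-0.9 -0.5 -0.7 -0.8  0.4  0.  -0.5  0.3 -0.2 -1.2  0.2 -1.9  0.4  0.5
 -0.6 -0.5]
 lock [[0.63429304 0.00115314 0.124     ]] packgrip [[0.62470436 0.06443076 0.138     ]]
collar top [ 0.63316541 -0.0012021 ]
collar scene [0.63785261 0.00331199]
130 156
key (array([ 0.47496504,  0.32887404, -0.22739451]), array([ 0.25, -0.2 ,  0.09,  0.33,  0.06, -0.1 ]))
key (array([ 4.75030949e-01,  3.28889745e-01, -2.20988057e-01,  3.90699546e-04]), array([ 0.21, -0.23, -0.01,  0.32, -0.03, -0.19]))
159 129
packtop (array([0.62473802, 0.06258016, 0.14983849]), array([-0.,  0.,  0.]))
top 2456 [395.53542345 222.33998371]
scene 887 [243.93573844 191.13641488]
tray (array([ 0.46086163, -0.32207125,  3.03432287]), array([0., 0., 0.])) (array([ 0.46130754, -0.32241807,  3.04266576]), array([ 0.11, -0.15, -0.13,  0.24,  0.05,  0.4 ]))
spare_grip
mask_mid
filter_mid
1.7
```

```bash
cat >> h.py <<'E'
from scipy.spatial.transform import Rotation as R_
def st():
    o=ctrl.observe(); R=R_.from_rotvec(o['ee_rot']).as_matrix()
    print('t',round(o['time'],2),'pos',np.round(o['tool_pos'],4),'yaw',round(float(np.arctan2(R[1,0],R[0,0])),4),'tilt',round(float(R[2,2]),5),'F',np.round(o['ft_force'],2),'T',np.round(o['ft_torque'],3),'gw',round(float(o['gripper_width']),4),'q6',np.round(o['q'][5],2))
    return o,R
def goto(pos,yaw):
    o,R=st(); d=R.T@(np.array(pos)-o['tool_pos'])/.15
    y=np.arctan2(R[1,0],R[0,0]); dy=(yaw-y); dy=(dy+np.pi)%(2*np.pi)-np.pi
    print('row',np.round(d,4),'turn',round(-dy/(np.pi/2),4))
E
python3 -c "
from h import *
goto([.475,.329,.26],-.22)"
```

```text
t 1.7 pos [0.2038 0.4838 0.2922] yaw 2.7429 tilt -1.0 F [ 0.21 -0.7  -0.99] T [-0.004  0.08   0.085] gw 0.0921 q6 -0.15
row [-2.0666 -0.2493  0.215 ] turn 1.8862
```

```bash
python3 -m jog '[[[-0.4,-0.05,0,0.12],[-0.8,-0.1,0,0.24],[-1,-0.12,0,0.36],[-1,-0.12,0,0.48],[-1,-0.12,0,0.6],[-1,-0.12,0,0.72],[-1,-0.12,0,0.84],[-1,-0.12,0,0.95]]]' 1; python3 -c "
from h import *
goto([.475,.329,.25],-.22)"
```

```text
time: 2.7
tool_pos: [0.3351, 0.409, 0.2922]
ee_rot: [-2.553, -1.831, -0.0]
ft_force: [-0.4, -0.5, -0.4]
gripper_width: 0.092
t 2.7 pos [0.3351 0.409  0.2922] yaw 1.2445 tilt -1.0 F [-0.42 -0.54 -0.38] T [-0.09   0.061 -0.04 ] gw 0.092 q6 1.07
row [-0.2062  1.0544  0.2816] turn 0.9324
```

```bash
python3 -m jog '[[[-0.08,0.35,0,0.12],[-0.16,0.7,0,0.24],[-0.206,1,0,0.36],[-0.206,1,0,0.48],[-0.206,1,0,0.6],[-0.206,1,0.1,0.72],[-0.206,1,0.2,0.84],[-0.206,1,0.28,0.932],[-0.206,1,0.28,0.932]]]' 1; python3 - <<'E'
from h import *
goto([.475,.329,.151],-.22)
for n in('scene','top'): cv2.imwrite(f'pics/b_{n}.png',ctrl.capture(n)[...,::-1])
a=cv2.imread('pics/b_scene.png')[180:310,300:430]; cv2.imwrite('pics/b_z.png',cv2.resize(a,None,fx=4.5,fy=4.5,interpolation=cv2.INTER_CUBIC))
E
```

```text
time: 3.82
tool_pos: [0.4674, 0.3322, 0.2493]
ee_rot: [3.123, -0.332, -0.003]
ft_force: [-0.2, 0.2, 0.3]
gripper_width: 0.0917
t 3.83 pos [0.4674 0.3322 0.2493] yaw -0.2121 tilt -1.0 F [-0.19  0.19  0.31] T [-0.045  0.205  0.028] gw 0.0917 q6 2.27
row [0.0554 0.0094 0.6554] turn 0.005
```

View pics/b_z.png

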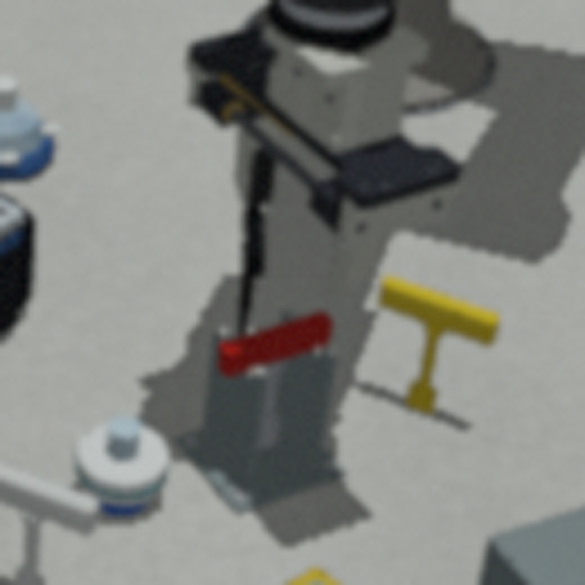

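The gripper stands above the red key with the jaws across its bar; descending.

```bash
python3 -m jog '[[[0.055,0.01,0.2,0.005],[0.055,0.01,0.45,0.005],[0.055,0.01,0.62,0.005],[0.055,0.01,0.655,0.005],[0.055,0.01,0.655,0.005]]]' 1; python3 - <<'E'
from h import *
st()
for n in('scene','top'): cv2.imwrite(f'pics/c_{n}.png',ctrl.capture(n)[...,::-1])
a=cv2.imread('pics/c_scene.png')[200:310,310:420]; cv2.imwrite('pics/c_z.png',cv2.resize(a,None,fx=5,fy=5,interpolation=cv2.INTER_CUBIC))
E
```

```text
time: 4.55
tool_pos: [0.476, 0.3295, 0.1529]
ee_rot: [-3.122, 0.345, -0.002]
ft_force: [-0.4, -0.1, -0.8]
gripper_width: 0.0918
t 4.55 pos [0.476  0.3295 0.1529] yaw -0.2202 tilt -1.0 F [-0.39 -0.1  -0.77] T [0.044 0.206 0.011] gw 0.0918 q6 2.26
```

View pics/c_z.png

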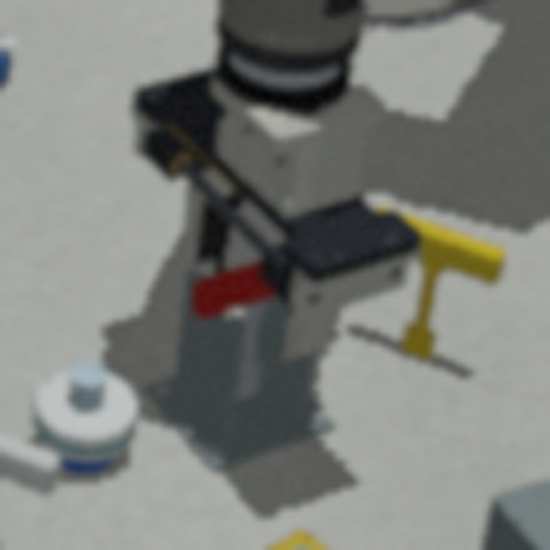

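```bash
python3 -m jog '[[[0,0,0,0],[0,0,0,0],[0,0,0,0],[0,0,0,0],[0,0,0,0],[0,0,0,0]]]' 0 35; python3 -c "
from h import *
st()"
```

```text
time: 5.4
tool_pos: [0.4755, 0.3292, 0.152]
ee_rot: [-3.122, 0.347, -0.0]
ft_force: [-0.3, 0.5, -0.0]
gripper_width: 0.0364
t 5.4 pos [0.4755 0.3292 0.152 ] yaw -0.2213 tilt -1.0 F [-0.33  0.48 -0.03] T [-0.057  0.156 -0.055] gw 0.0364 q6 2.27
```

```bash
python3 -m jog '[[[0,0,0,0],[0,0,0,0],[0,0,0,0],[0,0,0,0],[0,0,0,0]]]' 0 35; python3 -c "
from h import *
st()"
```

```text
time: 6.02
tool_pos: [0.4755, 0.3292, 0.152]
ee_rot: [-3.122, 0.347, -0.0]
ft_force: [0.4, -0.1, 0.3]
gripper_width: 0.0142
t 6.03 pos [0.4755 0.3292 0.152 ] yaw -0.2213 tilt -1.0 F [ 0.43 -0.14  0.33] T [-0.08   0.158  0.046] gw 0.0142 q6 2.27
```

```bash
python3 -m jog '[[[0,0,-0.2,0],[0,0,-0.5,0],[0,0,-0.85,0],[0,0,-1,0],[0,0,-1,0]]]' ; python3 -c "
from h import *
goto([.6345,.001,.31],.15)"
```

```text
time: 6.65
tool_pos: [0.4759, 0.3295, 0.3037]
ee_rot: [-3.12, 0.347, -0.005]
ft_force: [-0.3, -0.3, -1.2]
gripper_width: 0.0136
t 6.65 pos [0.4759 0.3295 0.3037] yaw -0.2213 tilt -0.99999 F [-0.26 -0.28 -1.22] T [-0.073  0.189 -0.038] gw 0.0136 q6 2.27
row [ 1.5121  1.9043 -0.0427] turn -0.2364
```

```bash
python3 -m jog '[[[0.2,0.25,-0.04,0],[0.5,0.62,-0.04,0],[0.79,1,-0.04,-0.05],[0.79,1,-0.04,-0.12],[0.79,1,-0.04,-0.236],[0.79,1,-0.04,-0.236]]]' ; python3 -c "
from h import *
goto([.6345,.001,.31],.15)"
```

```text
time: 7.4
tool_pos: [0.5578, 0.1564, 0.3059]
ee_rot: [3.133, 0.231, -0.005]
ft_force: [-0.4, -0.4, -1.1]
gripper_width: 0.0139
t 7.4 pos [0.5578 0.1564 0.3059] yaw 0.1471 tilt -0.99999 F [-0.39 -0.42 -1.13] T [-0.029  0.19   0.029] gw 0.0139 q6 1.56
row [ 0.354   1.1    -0.0284] turn -0.0019
```

```bash
python3 -m jog '[[[0.15,0.4,-0.02,0],[0.3,0.8,-0.02,0],[0.354,1,-0.02,0],[0.354,1,-0.02,0],[0.354,1,-0.02,0]]]' ; python3 -c "
from h import *
goto([.6345,.001,.285],.15)"
```

```text
time: 8.02
tool_pos: [0.6325, 0.0174, 0.3101]
ee_rot: [-3.132, -0.232, 0.003]
ft_force: [-0.6, 0.6, -0.0]
gripper_width: 0.0139
t 8.03 pos [0.6325 0.0174 0.3101] yaw 0.1479 tilt -1.0 F [-0.64  0.65 -0.01] T [-0.055  0.143 -0.053] gw 0.0139 q6 1.33
row [-0.0028  0.1102  0.1671] turn -0.0013
```

```bash
python3 -m jog '[[[-0.003,0.08,0,0],[-0.003,0.11,0.1,0],[-0.003,0.11,0.19,0],[-0.003,0.11,0.19,0],[-0.003,0.11,0.19,0]]]' ; python3 - <<'E'
from h import *
st()
for n in('scene','top'): cv2.imwrite(f'pics/d_{n}.png',ctrl.capture(n)[...,::-1])
a=cv2.imread('pics/d_scene.png')[150:270,200:320]; cv2.imwrite('pics/d_z.png',cv2.resize(a,None,fx=5,fy=5,interpolation=cv2.INTER_CUBIC))
a=cv2.imread('pics/d_top.png')[110:220,225:345]; cv2.imwrite('pics/d_y.png',cv2.resize(a,None,fx=5,fy=5,interpolation=cv2.INTER_CUBIC))
E
```

```text
time: 8.65
tool_pos: [0.6351, 0.0003, 0.2825]
ee_rot: [-3.133, -0.235, -0.0]
ft_force: [-0.5, -0.5, -1.4]
gripper_width: 0.0142
t 8.65 pos [6.351e-01 3.000e-04 2.825e-01] yaw 0.1496 tilt -1.0 F [-0.48 -0.5  -1.39] T [-0.083  0.219  0.031] gw 0.0142 q6 1.3
```

View pics/d_z.png

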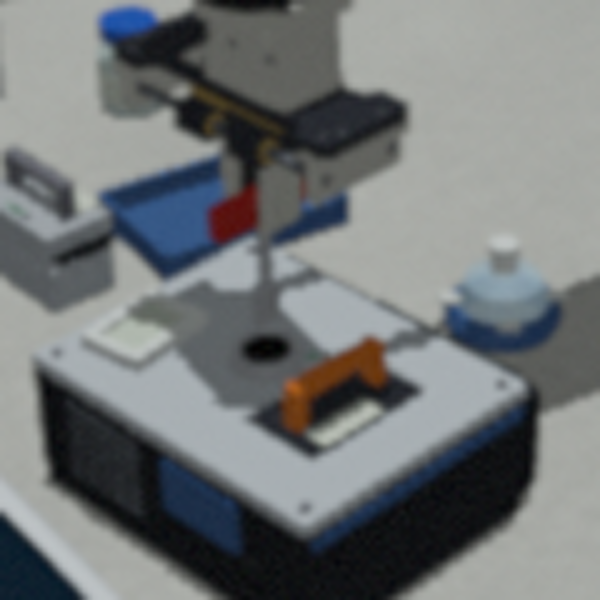

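View pics/d_y.png

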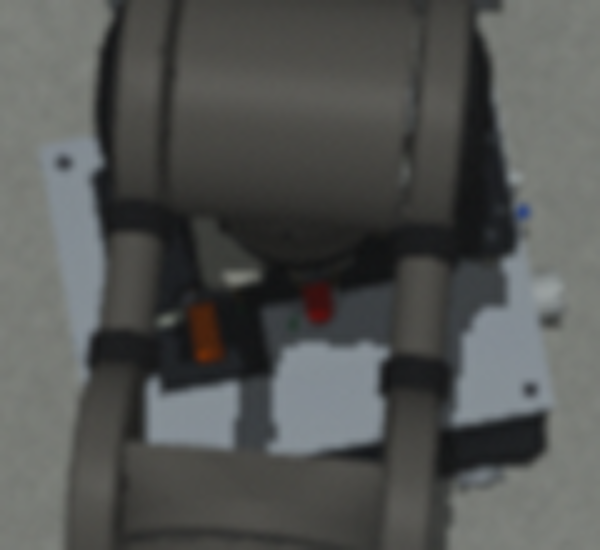

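```bash
python3 - <<'E'
from h import *
p=[.6351,.0003]
for z in(.1445,.1665,.20,.124): print(z,(proj([*p,z],'scene')[0]-[200,150]+.5)*5-.5)
for lk in([.6335,0,.124],[.637,.004,.124],[.635,.0012,.124]): print(lk,(proj(lk,'scene')[0]-[200,150]+.5)*5-.5)
s=cv2.imread('pics/d_scene.png')
g=cv2.cvtColor(s,cv2.COLOR_BGR2GRAY)[150:270,200:320]
m=(g<28); m[:62]=0; m[76:]=0; m[:,:46]=0;m[:,60:]=0
ys,xs=np.nonzero(m);print('bore dark',xs.mean()*5+2,ys.mean()*5+2,len(xs))
t=cv2.imread('pics/a_top.png');gt=cv2.cvtColor(t,cv2.COLOR_BGR2GRAY)[110:220,225:345]
# bore: intensity-weighted dark centroid
for G,(x0,x1,y0,y1),n,off in((gt,(53,72,45,64),'top',(225,110)),(cv2.cvtColor(cv2.imread('pics/a_scene.png'),cv2.COLOR_BGR2GRAY),(245,263,211,225),'scene',(0,0))):
    q=G[y0:y1,x0:x1].astype(float); wgt=np.clip(80-q,0,None); Y,X=np.mgrid[y0:y1,x0:x1]
    c=np.array([(X*wgt).sum(),(Y*wgt).sum()])/wgt.sum()+off
    print(n,c,[least_squares(lambda p:proj([p[0],p[1],z],n)[0]-c,[.6,0]).x.round(4) for z in(.124,.120)])
st()
E
```

```text
0.1445 [266.31490978 321.99809237]
0.1665 [265.08181084 293.60185605]
0.2 [263.16258168 249.4051718 ]
0.124 [267.44503344 348.02297765]
[0.6335, 0, 0.124] [269.20449027 346.96394145]
[0.637, 0.004, 0.124] [268.26246034 351.60605088]
[0.635, 0.0012, 0.124] [268.35397266 348.59335163]
bore dark 265.6538461538462 348.9230769230769 26
top [286.65528549 163.58796296] [array([ 6.344e-01, -3.000e-04]), array([ 6.349e-01, -2.000e-04])]
scene [252.8018617  219.31582447] [array([6.362e-01, 3.000e-04]), array([ 0.6331, -0.0046])]
t 8.75 pos [6.352e-01 2.000e-04 2.830e-01] yaw 0.1496 tilt -1.0 F [0.2  0.12 0.02] T [-0.045  0.13  -0.039] gw 0.0139 q6 1.3
```

```bash
python3 -m jog '[[[0,0,0.08,0],[0,0,0.16,0],[0,0,0.22,0],[0,0,0.25,0],[0,0,0.25,0],[0,0,0.25,0]]]' ; python3 -c "
from h import *
st()"; python3 -m jog '[[[0,0,0.01,0],[0,0,0.02,0],[0,0,0.02,0],[0,0,0.02,0]]]' ; python3 -c "
from h import *
st()"
```

```text
time: 9.5
tool_pos: [0.6352, 0.0, 0.2454]
ee_rot: [3.133, 0.234, 0.001]
ft_force: [0.5, -0.1, -0.8]
gripper_width: 0.0141
t 9.5 pos [0.6352 0.     0.2454] yaw 0.1494 tilt -1.0 F [ 0.46 -0.14 -0.77] T [-0.038  0.236 -0.018] gw 0.0141 q6 1.3
time: 10.0
tool_pos: [0.635, 0.0, 0.242]
ee_rot: [-3.133, -0.234, -0.0]
ft_force: [-0.7, -0.0, -1.7]
gripper_width: 0.0141
t 10.0 pos [0.635 0.    0.242] yaw 0.1494 tilt -1.0 F [-0.7  -0.04 -1.69] T [-0.032  0.206  0.006] gw 0.0141 q6 1.3
```

```bash
python3 -m jog '[[[0,0,0.01,0],[0,0,0.02,0],[0,0,0.02,0],[0,0,0.02,0]]]' ; python3 -c "
from h import *
st()"
```

```text
time: 10.5
tool_pos: [0.635, 0.0001, 0.2389]
ee_rot: [-3.133, -0.234, 0.0]
ft_force: [-0.5, -0.5, -0.9]
gripper_width: 0.0141
t 10.5 pos [6.350e-01 1.000e-04 2.389e-01] yaw 0.1494 tilt -1.0 F [-0.47 -0.45 -0.93] T [-0.05   0.122  0.017] gw 0.0141 q6 1.3
```

```bash
python3 -m jog '[[[0,0,0.01,0],[0,0,0.02,0],[0,0,0.02,0],[0,0,0.02,0]]]' ; python3 - <<'E'
from h import *
st()
cv2.imwrite('pics/e_scene.png',ctrl.capture('scene')[...,::-1])
a=cv2.imread('pics/e_scene.png')[150:270,200:320]; cv2.imwrite('pics/e_z.png',cv2.resize(a,None,fx=5,fy=5,interpolation=cv2.INTER_CUBIC))
st()
E
```

```text
time: 11.0
tool_pos: [0.635, 0.0001, 0.236]
ee_rot: [-3.133, -0.234, -0.0]
ft_force: [-0.3, 0.3, -1.0]
gripper_width: 0.0142
t 11.0 pos [6.35e-01 1.00e-04 2.36e-01] yaw 0.1494 tilt -1.0 F [-0.35  0.31 -1.02] T [-0.095  0.155 -0.024] gw 0.0142 q6 1.3
t 11.05 pos [6.35e-01 1.00e-04 2.36e-01] yaw 0.1494 tilt -1.0 F [-0.25  0.16 -0.54] T [-0.061  0.159 -0.009] gw 0.0138 q6 1.3
```

View pics/e_z.png

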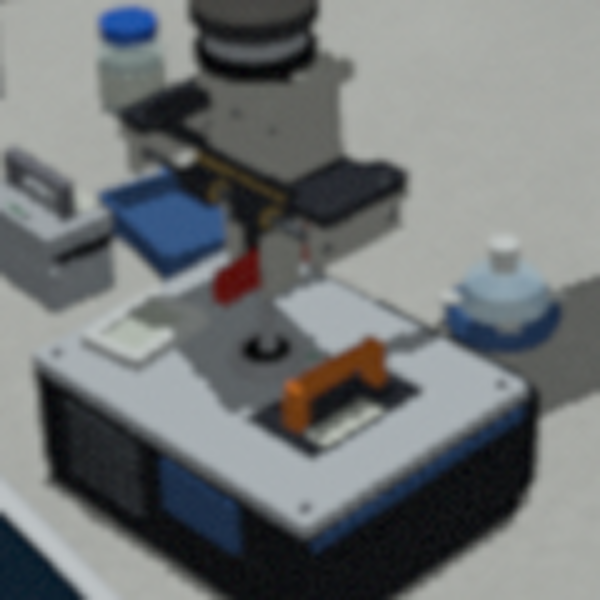

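```bash
python3 -m jog '[[[0,0,0.01,0],[0,0,0.02,0],[0,0,0.03,0],[0,0,0.03,0],[0,0,0.03,0]]]' ; python3 -c "
from h import *
st()"; python3 -m jog '[[[0,0,0,-0.05],[0,0,0,-0.1],[0,0,0,-0.15],[0,0,0,-0.2],[0,0,0,-0.2],[0,0,0,-0.2]]]' ; python3 -c "
from h import *
st()"
```

```text
time: 11.68
tool_pos: [0.635, 0.0, 0.2315]
ee_rot: [-3.133, -0.234, -0.0]
ft_force: [-0.5, 0.6, -0.4]
gripper_width: 0.014
t 11.68 pos [0.635  0.     0.2315] yaw 0.1494 tilt -1.0 F [-0.49  0.6  -0.41] T [-0.053  0.174  0.046] gw 0.014 q6 1.3
time: 12.42
tool_pos: [0.6351, -0.0, 0.2315]
ee_rot: [3.058, 0.719, 0.0]
ft_force: [-0.1, 0.7, -1.4]
gripper_width: 0.0142
t 12.43 pos [ 0.6351 -0.      0.2315] yaw 0.4619 tilt -1.0 F [-0.1   0.67 -1.35] T [-0.185  0.141 -0.137] gw 0.0142 q6 0.99
```

```bash
python3 -m jog '[[[0,0,0,-0.08],[0,0,0,-0.16],[0,0,0,-0.24],[0,0,0,-0.32],[0,0,0,-0.4],[0,0,0,-0.4]]]' ; python3 -c "
from h import *
st()"; python3 -m jog '[[[0,0,0,-0.05],[0,0,0,-0.1],[0,0,0,-0.1],[0,0,0,-0.1]]]' ; python3 - <<'E'
from h import *
st()
cv2.imwrite('pics/f_scene.png',ctrl.capture('scene')[...,::-1])
a=cv2.imread('pics/f_scene.png')[150:270,200:320]; cv2.imwrite('pics/f_z.png',cv2.resize(a,None,fx=5,fy=5,interpolation=cv2.INTER_CUBIC))
E
```

```text
time: 13.18
tool_pos: [0.6352, -0.0003, 0.2316]
ee_rot: [2.686, 1.628, 0.0]
ft_force: [1.1, -2.6, -0.8]
gripper_width: 0.0142
t 13.18 pos [ 6.352e-01 -3.000e-04  2.316e-01] yaw 1.0897 tilt -1.0 F [ 1.13 -2.6  -0.77] T [-0.543 -0.079 -0.111] gw 0.0142 q6 0.36
time: 13.68
tool_pos: [0.6352, -0.0002, 0.2316]
ee_rot: [2.551, 1.832, 0.001]
ft_force: [2.0, -2.3, -0.6]
gripper_width: 0.0144
t 13.68 pos [ 6.352e-01 -2.000e-04  2.316e-01] yaw 1.2459 tilt -1.0 F [ 2.02 -2.31 -0.55] T [-0.664 -0.322 -0.133] gw 0.0144 q6 0.2
```

View pics/f_z.png

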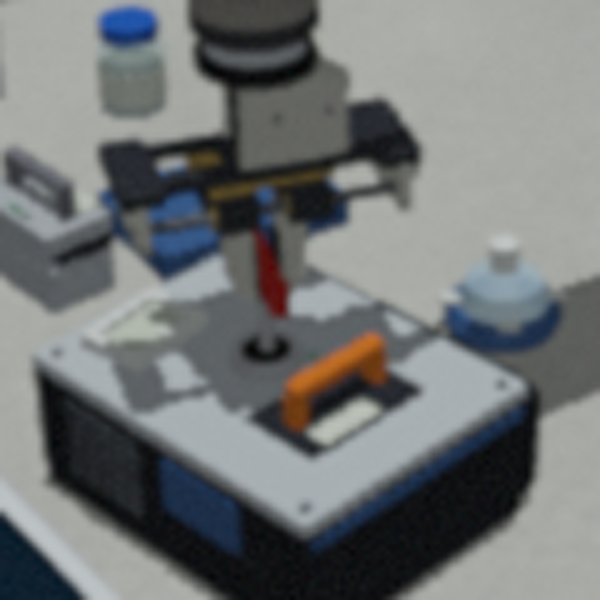

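The key has turned to about 1.1 rad from the ventilator's x axis and the pack handle is still at (335,380), so the pack hasn't popped yet. I'll keep turning.

```bash
python3 -m jog '[[[0,0,0,-0.05],[0,0,0,-0.1],[0,0,0,-0.1],[0,0,0,-0.1]]]' ; python3 - <<'E'
from h import *
st()
cv2.imwrite('pics/g_scene.png',ctrl.capture('scene')[...,::-1])
a=cv2.imread('pics/g_scene.png')[150:270,200:320]; cv2.imwrite('pics/g_z.png',cv2.resize(a,None,fx=5,fy=5,interpolation=cv2.INTER_CUBIC))
E
```

```text
time: 14.22
tool_pos: [0.6353, -0.0, 0.2316]
ee_rot: [2.398, 2.028, 0.001]
ft_force: [3.0, -2.9, -1.5]
gripper_width: 0.014
t 14.22 pos [ 0.6353 -0.      0.2316] yaw 1.4039 tilt -1.0 F [ 2.99 -2.89 -1.55] T [-0.723 -0.536 -0.105] gw 0.014 q6 0.05
```

View pics/g_z.png

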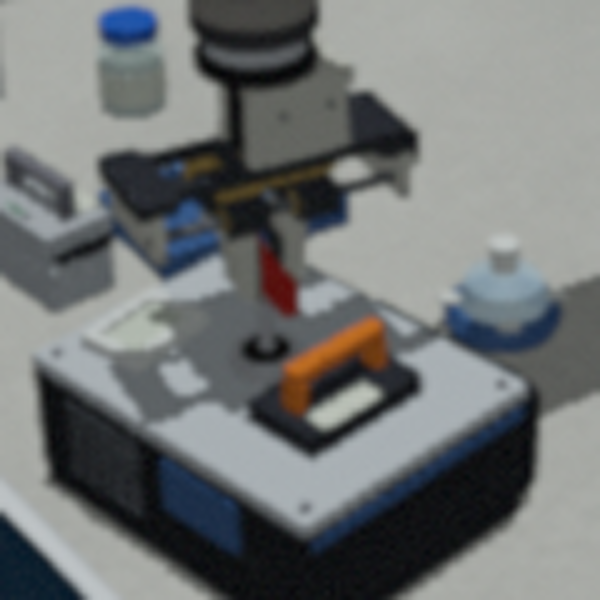

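The pack has sprung up (its body now stands proud of the deck, handle at (335,365)). Withdrawing the key straight up.

```bash
python3 -m jog '[[[0,0,0,0.03],[0,0,-0.08,0.03],[0,0,-0.2,0.03],[0,0,-0.4,0.03],[0,0,-0.65,0.03],[0,0,-0.65,0.03]]]' ; python3 - <<'E'
from h import *
goto([.475,.329,.303],-.22)
cv2.imwrite('pics/i_scene.png',ctrl.capture('scene')[...,::-1])
a=cv2.imread('pics/i_scene.png')[130:270,200:320]; cv2.imwrite('pics/i_z.png',cv2.resize(a,None,fx=4,fy=4,interpolation=cv2.INTER_CUBIC))
E
```

```text
time: 15.02
tool_pos: [0.6353, 0.0007, 0.333]
ee_rot: [2.44, 1.973, 0.007]
ft_force: [-0.2, -0.6, -0.9]
gripper_width: 0.014
t 15.03 pos [0.6353 0.0007 0.333 ] yaw 1.36 tilt -0.99998 F [-0.19 -0.56 -0.95] T [-0.073  0.061 -0.018] gw 0.014 q6 0.09
row [ 1.9158 -1.5044  0.1952] turn 1.0058
```

View pics/i_z.png

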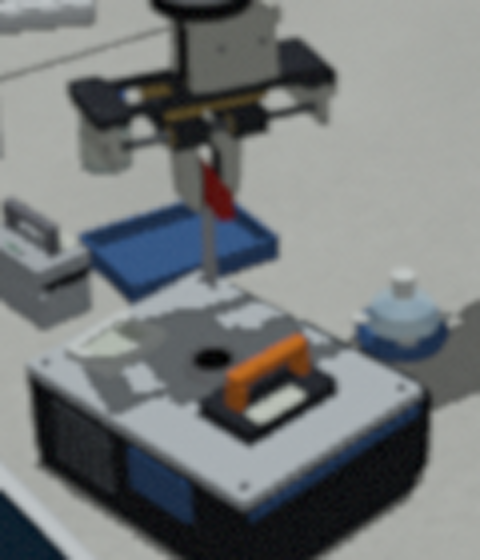

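The key is out of the lock, hanging upright in the gripper. Heading back to the rest.

```bash
python3 -m jog '[[[0.25,-0.2,0,0],[0.5,-0.4,0,0.06],[0.75,-0.6,0,0.15],[0.96,-0.75,0,0.26],[0.96,-0.75,0,0.38],[0.96,-0.75,0,0.5],[0.96,-0.75,0,0.5]]]' ; python3 -c "
from h import *
goto([.475,.329,.303],-.22)"
```

```text
time: 15.95
tool_pos: [0.5545, 0.1648, 0.3276]
ee_rot: [-3.011, -0.892, 0.005]
ft_force: [0.1, -0.6, -1.3]
gripper_width: 0.0137
t 15.95 pos [0.5545 0.1648 0.3276] yaw 0.5758 tilt -0.99999 F [ 0.06 -0.57 -1.32] T [-0.1    0.186 -0.024] gw 0.0137 q6 1.15
row [ 0.1522 -1.2064  0.1659] turn 0.5066
```

```bash
python3 -m jog '[[[0.05,-0.3,0,0.06],[0.1,-0.6,0,0.15],[0.15,-0.85,0,0.26],[0.15,-1,0.05,0.38],[0.15,-1,0.1,0.5],[0.15,-1,0.1,0.5]]]' ; python3 -c "
from h import *
goto([.475,.329,.303],-.2213)"
```

```text
time: 16.7
tool_pos: [0.4921, 0.3027, 0.3127]
ee_rot: [3.124, -0.324, -0.004]
ft_force: [-0.2, -0.6, -0.4]
gripper_width: 0.0136
t 16.7 pos [0.4921 0.3027 0.3127] yaw -0.2065 tilt -1.0 F [-0.17 -0.59 -0.38] T [-0.004  0.187  0.033] gw 0.0136 q6 2.2
row [-0.1474 -0.1485  0.0648] turn 0.0094
```

```bash
python3 -m jog '[[[-0.1,-0.1,0,0.01],[-0.145,-0.15,0.15,0.01],[-0.145,-0.15,0.32,0.01],[-0.145,-0.15,0.4,0.01],[-0.145,-0.15,0.4,0.01],[-0.145,-0.15,0.4,0.01]]]' ; python3 - <<'E'
from h import *
goto([.4755,.3292,.152],-.2213)
for n in('scene','top'): cv2.imwrite(f'pics/j_{n}.png',ctrl.capture(n)[...,::-1])
a=cv2.imread('pics/j_scene.png')[190:300,310:420]; cv2.imwrite('pics/j_z.png',cv2.resize(a,None,fx=5,fy=5,interpolation=cv2.INTER_CUBIC))
E
```

```text
time: 17.45
tool_pos: [0.4769, 0.3293, 0.255]
ee_rot: [-3.12, 0.355, -0.002]
ft_force: [-0.1, 0.2, -1.2]
gripper_width: 0.0142
t 17.45 pos [0.4769 0.3293 0.255 ] yaw -0.2267 tilt -1.0 F [-0.06  0.16 -1.16] T [-0.014  0.128  0.025] gw 0.0142 q6 2.27
row [-0.0097  0.0033  0.6866] turn -0.0034
```

View pics/j_z.png

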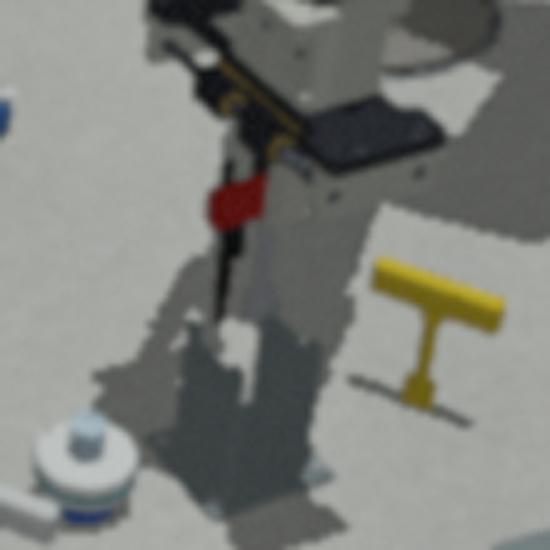

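The key hangs above the fork with its bit at about (260,295), between the plates. Lowering it onto the saddle.

```bash
python3 -m jog '[[[-0.01,0.003,0.15,-0.003],[-0.01,0.003,0.35,-0.003],[-0.01,0.003,0.55,-0.003],[-0.01,0.003,0.65,-0.003],[-0.01,0.003,0.675,-0.003],[-0.01,0.003,0.675,-0.003]]]' ; python3 - <<'E'
from h import *
goto([.4755,.3292,.152],-.2213)
E
```

```text
time: 18.3
tool_pos: [0.4752, 0.3294, 0.1536]
ee_rot: [-3.121, 0.349, -0.002]
ft_force: [0.2, 0.3, -1.1]
gripper_width: 0.0139
t 18.3 pos [0.4752 0.3294 0.1536] yaw -0.2227 tilt -1.0 F [ 0.23  0.33 -1.09] T [-0.04   0.139 -0.014] gw 0.0139 q6 2.27
row [0.0022 0.0012 0.0105] turn -0.0009
```

```bash
python3 -m jog '[[[0,0,0.006,0],[0,0,0.012,0],[0,0,0.012,0],[0,0,0.012,0]]]' ; python3 - <<'E'
from h import *
st()
E
```

```text
time: 18.8
tool_pos: [0.4752, 0.3294, 0.1519]
ee_rot: [-3.121, 0.349, -0.003]
ft_force: [-0.3, -1.5, 6.1]
gripper_width: 0.0138
t 18.8 pos [0.4752 0.3294 0.1519] yaw -0.2228 tilt -1.0 F [-0.28 -1.54  6.07] T [-0.005  0.285  0.02 ] gw 0.0138 q6 2.27
```

Seated on the saddle (6 N contact). Releasing.

```bash
python3 -m jog '[[[0,0,0,0],[0,0,0,0],[0,0,0,0],[0,0,0,0],[0,0,0,0],[0,0,0,0]]]' 0.7; python3 -m jog '[[[0,0,-0.1,0],[0,0,-0.35,0],[0,0,-0.75,0],[0,0,-1,0],[0,0,-1,0]]]'; python3 - <<'E'
from h import *
st()
for n in('scene','top'): cv2.imwrite(f'pics/k_{n}.png',ctrl.capture(n)[...,::-1])
a=cv2.imread('pics/k_scene.png')[190:300,310:420]; cv2.imwrite('pics/k_z.png',cv2.resize(a,None,fx=5,fy=5,interpolation=cv2.INTER_CUBIC))
s=cv2.imread('pics/k_scene.png'); ms=region(hsv(s,170,8,150,50),310,215,420,300)
print(ms.sum(), mom(ms)[0]); s=cv2.imread('pics/a_scene.png'); ms=region(hsv(s,170,8,150,50),310,215,420,300);print(ms.sum(), mom(ms)[0])
E
```

```text
time: 19.55
tool_pos: [0.4747, 0.3292, 0.1509]
ee_rot: [-3.122, 0.349, 0.0]
ft_force: [-0.6, -0.6, 0.5]
gripper_width: 0.0638
time: 20.18
tool_pos: [0.4757, 0.3297, 0.3057]
ee_rot: [-3.117, 0.349, -0.011]
ft_force: [-0.2, -0.0, 0.2]
gripper_width: 0.0645
t 20.18 pos [0.4757 0.3297 0.3057] yaw -0.2228 tilt -0.99996 F [-0.24 -0.03  0.16] T [-0.038  0.182 -0.005] gw 0.0645 q6 2.27
157 [360.47770701 256.        ]
156 [360.05769231 255.97435897]
```

View pics/k_z.png

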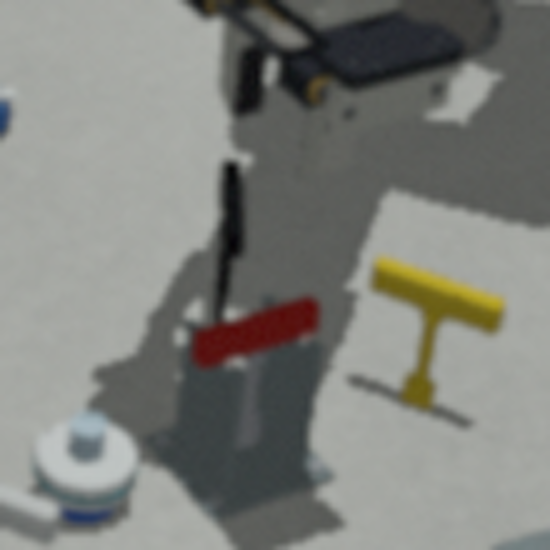

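The key hangs back on the fork, its bar within 0.5 px of where it started. Next is the pack.

```bash
python3 - <<'E'
from h import *
t=cv2.imread('pics/k_top.png');s=cv2.imread('pics/k_scene.png')
mt=region(hsv(t,5,20,150,50),225,110,345,220)
print(mt.sum(),fitbox({'top':mt},box(.079,.014,.146,.158),[.62,.06,0.15]))
cv2.imwrite('pics/l.png',cv2.resize(t[110:220,225:345],None,fx=5,fy=5,interpolation=cv2.INTER_CUBIC))
goto([.625,.0632,.26],.15)
E
```

```text
163 (array([0.6241333 , 0.06257517, 0.14806586]), array([ 0.,  0., -0.]))
t 20.27 pos [0.4745 0.3291 0.3014] yaw -0.2229 tilt -1.0 F [ 0.4   0.34 -0.86] T [-0.035  0.165  0.026] gw 0.0644 q6 2.27
row [1.3701 1.507  0.276 ] turn -0.2374
```

View pics/l.png

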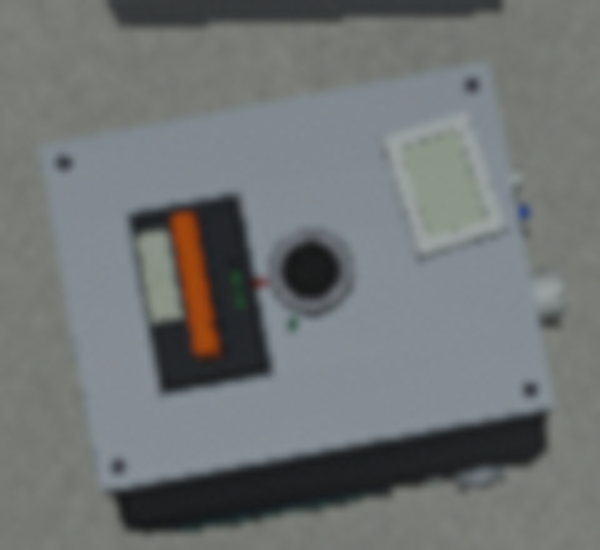

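```bash
python3 -m jog '[[[0.3,0.3,0,0],[0.6,0.6,0,-0.06],[0.88,0.9,0,-0.12],[0.95,1,0,-0.2],[0.95,1,0,-0.237],[0.95,1,0,-0.237]]]' 0.7; python3 -c "
from h import *
goto([.625,.063,.26],.15)"
```

```text
time: 21.02
tool_pos: [0.5802, 0.1509, 0.2994]
ee_rot: [3.133, 0.232, -0.005]
ft_force: [0.1, 0.6, 0.3]
gripper_width: 0.0643
t 21.02 pos [0.5802 0.1509 0.2994] yaw 0.1481 tilt -1.0 F [0.11 0.64 0.28] T [-0.01   0.126  0.038] gw 0.0643 q6 1.55
row [0.2098 0.624  0.2618] turn -0.0012
```

```bash
python3 -m jog '[[[0.12,0.35,0,0],[0.21,0.62,0.1,0],[0.21,0.624,0.26,0],[0.21,0.624,0.26,0],[0.21,0.624,0.26,0]]]' 0.7; python3 - <<'E'
from h import *
goto([.625,.063,.200],.15)
cv2.imwrite('pics/m_scene.png',ctrl.capture('scene')[...,::-1])
a=cv2.imread('pics/m_scene.png')[150:270,200:320]; cv2.imwrite('pics/m_z.png',cv2.resize(a,None,fx=5,fy=5,interpolation=cv2.INTER_CUBIC))
E
```

```text
time: 21.65
tool_pos: [0.6256, 0.0643, 0.2625]
ee_rot: [-3.133, -0.235, -0.001]
ft_force: [0.5, 0.3, -0.1]
gripper_width: 0.0643
t 21.65 pos [0.6256 0.0643 0.2625] yaw 0.15 tilt -1.0 F [ 0.54  0.31 -0.05] T [ 0.006  0.157 -0.01 ] gw 0.0643 q6 1.4
row [-0.0055  0.0082  0.4167] turn 0.0
```

View pics/m_z.png

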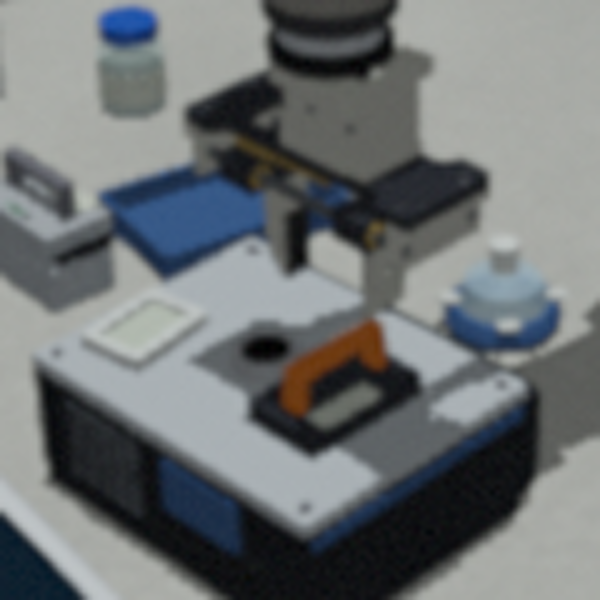

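The fingers straddle the orange handle. Descending and gripping.

```bash
python3 -m jog '[[[-0.004,0.006,0.12,0],[-0.004,0.006,0.28,0],[-0.004,0.006,0.39,0],[-0.004,0.006,0.415,0],[-0.004,0.006,0.415,0]]]' 0.7;  python3 -m jog '[[[0,0,0,0],[0,0,0,0],[0,0,0,0],[0,0,0,0],[0,0,0,0],[0,0,0,0],[0,0,0,0],[0,0,0,0]]]' 0 35; python3 - <<'E'
from h import *
st()
cv2.imwrite('pics/n_scene.png',ctrl.capture('scene')[...,::-1])
a=cv2.imread('pics/n_scene.png')[150:270,200:320]; cv2.imwrite('pics/n_z.png',cv2.resize(a,None,fx=5,fy=5,interpolation=cv2.INTER_CUBIC))
E
```

```text
time: 22.32
tool_pos: [0.6255, 0.0627, 0.2003]
ee_rot: [3.133, 0.235, 0.001]
ft_force: [0.2, 0.2, 0.7]
gripper_width: 0.064
time: 23.32
tool_pos: [0.6252, 0.0627, 0.1997]
ee_rot: [-3.133, -0.235, -0.0]
ft_force: [0.1, 0.7, -0.2]
gripper_width: 0.0136
t 23.32 pos [0.6252 0.0627 0.1997] yaw 0.1495 tilt -1.0 F [ 0.15  0.72 -0.23] T [0.139 0.207 0.008] gw 0.0136 q6 1.4
```

View pics/n_z.png

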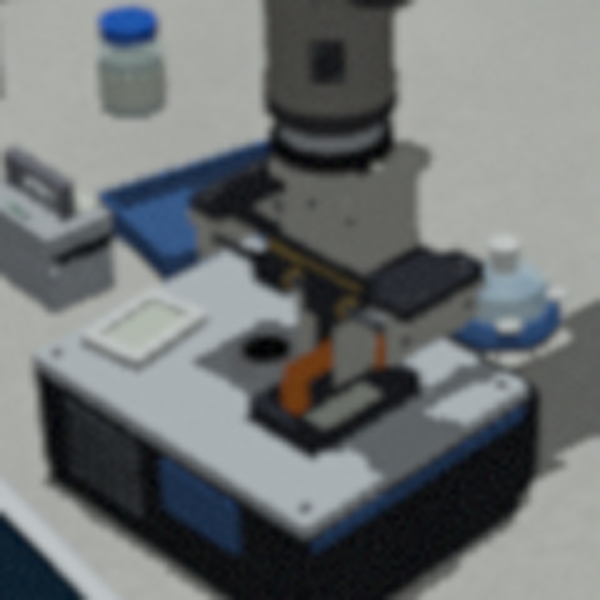

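Gripped. Lifting it straight up, gently.

```bash
python3 -m jog '[[[0,0,-0.05,0],[0,0,-0.12,0],[0,0,-0.2,0],[0,0,-0.28,0],[0,0,-0.36,0],[0,0,-0.44,0],[0,0,-0.52,0],[0,0,-0.6,0],[0,0,-0.7,0],[0,0,-0.75,0]]]'; python3 - <<'E'
from h import *
goto([.461,-.322,.32],-.10)
cv2.imwrite('pics/o_scene.png',ctrl.capture('scene')[...,::-1])
a=cv2.imread('pics/o_scene.png')[130:270,200:320]; cv2.imwrite('pics/o_z.png',cv2.resize(a,None,fx=4,fy=4,interpolation=cv2.INTER_CUBIC))
E
```

```text
time: 24.62
tool_pos: [0.6254, 0.0626, 0.3136]
ee_rot: [3.133, 0.234, 0.003]
ft_force: [0.0, -0.1, -4.6]
gripper_width: 0.014
t 24.62 pos [0.6254 0.0626 0.3136] yaw 0.1494 tilt -1.0 F [ 0.02 -0.13 -4.59] T [-0.099  0.086  0.002] gw 0.014 q6 1.4
row [-1.4656  2.372  -0.0446] turn 0.1588
```

View pics/o_z.png

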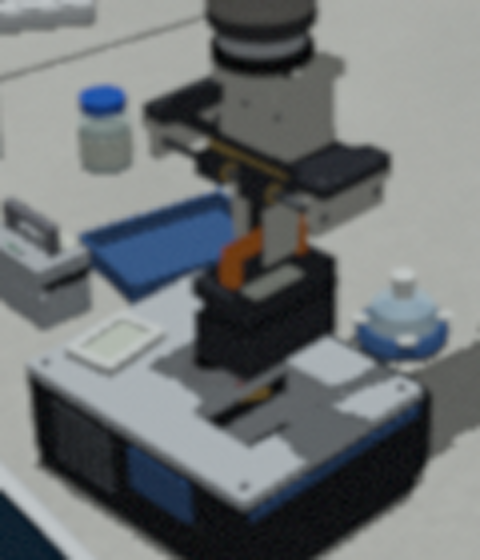

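The pack is out, upright and clear of the bay. Carrying it to the tray.

```bash
python3 -m jog '[[[-0.06,0.1,0,0],[-0.18,0.3,0,0],[-0.34,0.55,0,0],[-0.5,0.8,0,0.05],[-0.6,0.97,0,0.1],[-0.6,0.97,0,0.15],[-0.6,0.97,0,0.159]]]'; python3 -c "
from h import *
goto([.461,-.322,.30],-.10)"
```

```text
time: 25.55
tool_pos: [0.557, -0.0958, 0.3117]
ee_rot: [-3.137, 0.16, 0.002]
ft_force: [-0.8, -0.0, -3.2]
gripper_width: 0.0136
t 25.55 pos [ 0.557  -0.0958  0.3117] yaw -0.1018 tilt -1.0 F [-0.76 -0.02 -3.23] T [-0.049  0.148 -0.066] gw 0.0136 q6 1.37
row [-0.4831  1.5652  0.0783] turn -0.0012
```

```bash
python3 -m jog '[[[-0.03,0.1,0,0],[-0.1,0.3,0,0],[-0.17,0.55,0,0],[-0.24,0.8,0,0],[-0.3,0.97,0,0],[-0.3,0.97,0,0]]]'; python3 -c "
from h import *
goto([.461,-.322,.22],-.10)"
```

```text
time: 26.3
tool_pos: [0.4972, -0.2371, 0.3119]
ee_rot: [3.137, -0.16, -0.001]
ft_force: [0.4, 0.7, -3.6]
gripper_width: 0.0133
t 26.3 pos [ 0.4972 -0.2371  0.3119] yaw -0.1019 tilt -1.0 F [ 0.4   0.72 -3.64] T [-0.009  0.151 -0.005] gw 0.0133 q6 1.09
row [-0.1823  0.5873  0.6131] turn -0.0012
```

```bash
python3 -m jog '[[[-0.06,0.2,0,0],[-0.14,0.45,0,0],[-0.182,0.587,0.1,0],[-0.182,0.587,0.3,0],[-0.182,0.587,0.5,0],[-0.182,0.587,0.6,0],[-0.182,0.587,0.6,0],[-0.182,0.587,0.6,0]]]'; python3 - <<'E'
from h import *
goto([.461,-.322,.150],-.10)
cv2.imwrite('pics/p_scene.png',ctrl.capture('scene')[...,::-1])
a=cv2.imread('pics/p_scene.png')[110:230,180:300]; cv2.imwrite('pics/p_z.png',cv2.resize(a,None,fx=5,fy=5,interpolation=cv2.INTER_CUBIC))
cv2.imwrite('pics/p_top.png',ctrl.capture('top')[...,::-1])
a=cv2.imread('pics/p_top.png')[140:270,330:460]; cv2.imwrite('pics/p_y.png',cv2.resize(a,None,fx=4,fy=4,interpolation=cv2.INTER_CUBIC))
E
```

```text
time: 27.3
tool_pos: [0.4631, -0.3201, 0.2231]
ee_rot: [3.137, -0.157, 0.003]
ft_force: [0.9, 0.2, -2.8]
gripper_width: 0.0136
t 27.3 pos [ 0.4631 -0.3201  0.2231] yaw -0.0999 tilt -1.0 F [ 0.91  0.21 -2.78] T [-0.034  0.186  0.024] gw 0.0136 q6 0.93
row [-0.0133  0.0136  0.4876] turn 0.0001
```

View pics/p_z.png

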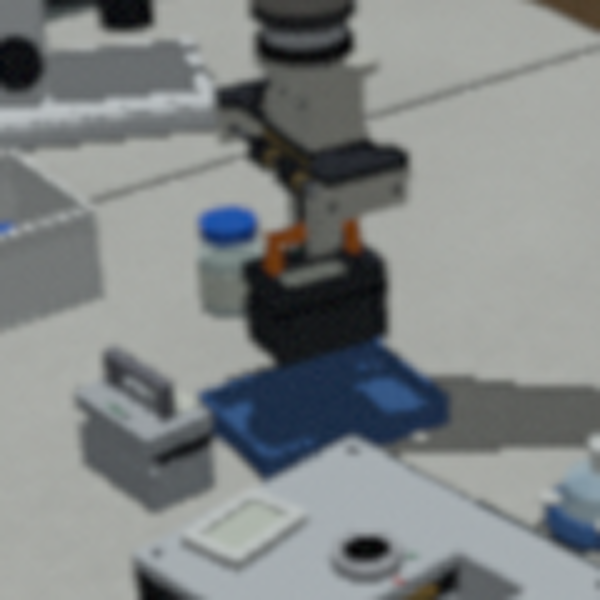

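View pics/p_y.png

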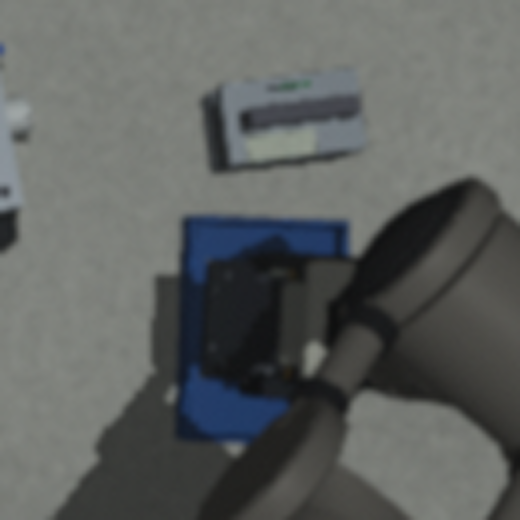

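The pack hangs upright above the tray, inside its outline. Lowering slowly.

```bash
python3 -m jog '[[[-0.01,0.013,0.1,0],[-0.013,0.013,0.22,0],[-0.013,0.013,0.33,0],[-0.013,0.013,0.41,0],[-0.013,0.013,0.45,0],[-0.013,0.013,0.46,0],[-0.013,0.013,0.46,0]]]'; python3 -c "
from h import *
st()"
```

```text
time: 28.28
tool_pos: [0.4606, -0.3218, 0.1535]
ee_rot: [3.137, -0.157, 0.001]
ft_force: [0.6, -0.7, -3.0]
gripper_width: 0.0136
t 28.27 pos [ 0.4606 -0.3218  0.1535] yaw -0.1003 tilt -1.0 F [ 0.56 -0.73 -3.05] T [-0.074  0.237  0.065] gw 0.0136 q6 0.92
```

```bash
python3 -m jog '[[[0,0,0.008,0],[0,0,0.016,0],[0,0,0.024,0],[0,0,0.024,0]]]'; python3 -c "
from h import *
st()"; python3 -m jog '[[[0,0,0.005,0],[0,0,0.01,0],[0,0,0.01,0]]]';python3 -c "
from h import *
st()"
```

```text
time: 28.78
tool_pos: [0.4603, -0.3215, 0.1494]
ee_rot: [-3.137, 0.158, 0.0]
ft_force: [-0.3, -0.0, -3.5]
gripper_width: 0.0137
t 28.77 pos [ 0.4603 -0.3215  0.1494] yaw -0.1003 tilt -1.0 F [-0.31 -0.02 -3.49] T [-0.009  0.188  0.021] gw 0.0137 q6 0.92
time: 29.15
tool_pos: [0.4603, -0.3216, 0.1486]
ee_rot: [3.137, -0.157, 0.0]
ft_force: [-2.9, 2.9, 3.1]
gripper_width: 0.0134
t 29.15 pos [ 0.4603 -0.3216  0.1486] yaw -0.1003 tilt -1.0 F [-2.94  2.9   3.15] T [ 0.286  0.61  -0.065] gw 0.0134 q6 0.92
```

Contact with the tray floor. Releasing and rising.

```bash
python3 -m jog '[[[0,0,0,0],[0,0,0,0],[0,0,0,0],[0,0,0,0],[0,0,0,0],[0,0,0,0]]]' 0.6; python3 -m jog '[[[0,0,-0.05,0],[0,0,-0.2,0],[0,0,-0.5,0],[0,0,-0.85,0],[0,0,-1,0],[0,0,-1,0]]]';  python3 - <<'E'
from h import *
st()
cv2.imwrite('pics/q_scene.png',ctrl.capture('scene')[...,::-1])
cv2.imwrite('pics/q_top.png',ctrl.capture('top')[...,::-1])
a=cv2.imread('pics/q_scene.png')[110:230,180:300]; cv2.imwrite('pics/q_z.png',cv2.resize(a,None,fx=5,fy=5,interpolation=cv2.INTER_CUBIC))
E
```

```text
time: 29.9
tool_pos: [0.4604, -0.3216, 0.1481]
ee_rot: [-3.138, 0.158, -0.0]
ft_force: [-0.5, 0.1, 0.5]
gripper_width: 0.0551
time: 30.65
tool_pos: [0.4608, -0.322, 0.3003]
ee_rot: [3.135, -0.157, 0.006]
ft_force: [0.7, 0.2, -0.0]
gripper_width: 0.0553
t 30.65 pos [ 0.4608 -0.322   0.3003] yaw -0.1003 tilt -0.99999 F [ 0.69  0.22 -0.02] T [-0.033  0.143 -0.03 ] gw 0.0553 q6 0.92
```

View pics/q_z.png

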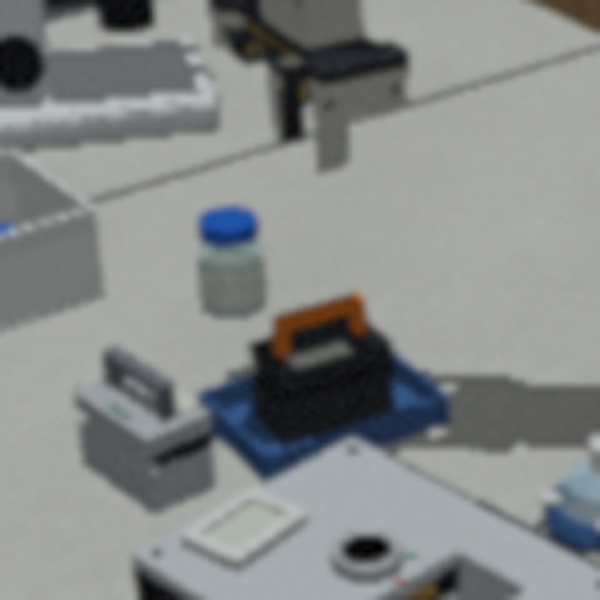

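View pics/q_top.png

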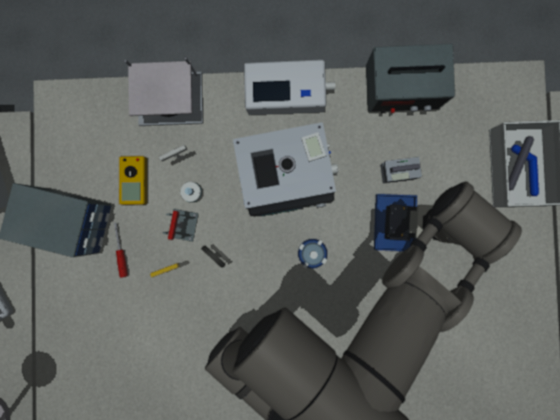

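View pics/q_scene.png

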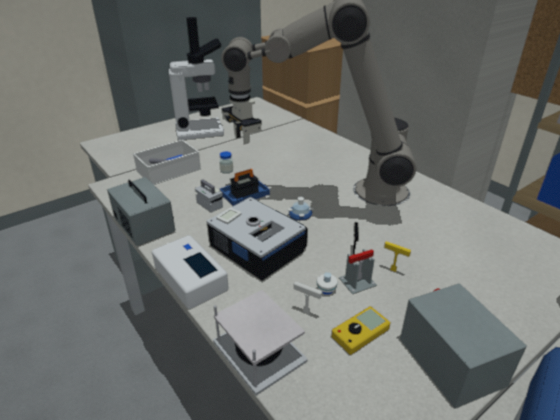

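The pack stands upright in the tray at scene (245,184), the bay is empty, and the key hangs on its rest at (360,256). Everything else is in place and the gripper is clear, so I'm handing in.

```bash
python3 -c "
from plant import ctrl
print(ctrl.job_done(), ctrl.observe()['time'])"
```

```text
the job is handed in; nothing more can be done
the job is handed in; nothing more can be done
```

The job is done and handed in after about 31 s of the 72 s allowed; no verdict was reported.

- **Lock:** I lowered the red key into the lock at the ventilator's x-axis angle. It met no push all the way past the drive's face, so it dropped straight into the slot and I did no to-and-fro search. I turned it anticlockwise about 1.25 rad until the pack sprang up. The torque about the key was about 0.1 N m, and the sideways force reached about 4 N.
- **Key:** It hangs bit down on its fork rest again. It met the saddle at about 6 N, and its bar is within 0.5 px of where it started in the scene picture.
- **Pack:** It stands upright in the blue tray, inside the walls. It touched the tray floor at about 7 N, counting its own weight.
- **Last checks:** The final pictures show the bay empty, the gripper clear and everything else apparently where it was; I judged that by eye. I did not take another picture after handing in.
- **Disagreements:** The two cameras differed by 3 to 5 mm on the lock's position when I used the deck corners. The bore's own position agreed to about 2 mm, so I used that. The tray's angle from the network outline (about -0.10 rad) and from its edge in the picture (about -0.06 rad) differed slightly, which does not matter given the tray's clearance.

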